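# Ease the plaster-mould press by one notch

### The job

The plaster mould in the bench press is swelling as it sets, so ease the press by exactly one notch. With a fingertip lift the pawl out of the ratchet and throw it over so that it stays up, push the wheel back one notch (anticlockwise seen from above) by one of its upright pegs, then tip the pawl back so that it drops fully home in the next notch and locks the wheel there. Use light fingertip pushes only and grip nothing; do not tighten the wheel or let it run on towards a second notch, and leave the pots, brush and other things round the press where they are.

Things in the scene. Friction and masses are not known exactly. Their poses are not given: they have to be found in the camera images.
- press: bolted-down grey screw press for plaster moulds: base 200 x 300 mm, two columns, a cross-head along its y, a flat dark ratchet wheel on top; 265 mm tall at most (pawl upright). Origin: centre of the base's underside, on the wheel's axis; z up, x away from the robot and y to the left at yaw 0. It stands turned up to 0.55 rad either way.
- wheel (a joint): angle of the ratchet wheel (rad), growing anticlockwise from above (loosening). 0 = tooth bears on the seated pawl, blocked; starts at -0.085 to -0.012. 12 notches, 0.5236 apart, 0.09 play. The pawl drops home one notch back at 0.44 to 0.52; short of that its nose rides on a tooth, and pushing the wheel on lets it drop and lock. About 2 N at a peg turns it; it stays where it is left.
- pawl (a joint): angle of the steel pawl (rad) about a level pin along the press's y, at the cross-head's right-hand end. 0 = nose fully home in a notch, about 0.25 = nose on a tooth's crest, 1.22 = thrown over to the far side on its rest lug (hard stop). Only its weight (120 g) moves it: past about 0.88 it falls over to the rest and stays up, below that it falls back onto the wheel.
- pawl_ball (a point): centre of the 22 mm steel ball on the pawl's lever (9 mm rod), 52 mm from the pin. Pawl home: the lever leans 55 degrees up from level to the near side (press -x), ball 244 mm over the bench; thrown over it leans as much to the far side. Push it from its near side, away and up over the pin, to lift the pawl; from its far side to reseat it. The space round it is free to 20 mm below its centre.
- pawl_pivot (a point): centre of the pawl on its pin, fixed to the press: 38 mm in x, -87 mm in y and 201.5 mm up from the press's origin. The bracket beside it, 15 to 24 mm to the right, reaches 12 mm above the pin. The nose is 47 mm from the pin; once thrown over it stands up on the near side of the lever, about 45 mm clear of the ball, so lift a finger between them straight up and out.
- wheel_center (a point): point on the wheel's axis at the height of the notch floors, 184 mm over the bench. The toothed rim runs from radius 70 to 98 mm, its ramped teeth 11 mm higher (195 mm). Inside it are four spokes with the pegs, a 27 mm radius hub and the screw's end, 13 mm in radius, up to 212 mm over the bench.
- peg_far_left (a point): top centre of the far left (+x, +y) upright steel push peg of the wheel, named for where it starts in the press's frame: 14 mm thick, 54 mm from the wheel's axis, its top 223 mm over the bench and 42 mm above the spoke it stands on. It turns with the wheel; the four pegs are 90 degrees apart, with 62 mm free between two.
- peg_near_left (a point): top centre of the near left (-x, +y) upright steel push peg of the wheel, named for where it starts in the press's frame: 14 mm thick, 54 mm from the wheel's axis, its top 223 mm over the bench and 42 mm above the spoke it stands on. It turns with the wheel; the four pegs are 90 degrees apart, with 62 mm free between two.
- peg_near_right (a point): top centre of the near right (-x, -y) upright steel push peg of the wheel, named for where it starts in the press's frame: 14 mm thick, 54 mm from the wheel's axis, its top 223 mm over the bench and 42 mm above the spoke it stands on. It turns with the wheel; the four pegs are 90 degrees apart, with 62 mm free between two.
- peg_far_right (a point): top centre of the far right (+x, -y) upright steel push peg of the wheel, named for where it starts in the press's frame: 14 mm thick, 54 mm from the wheel's axis, its top 223 mm over the bench and 42 mm above the spoke it stands on. It turns with the wheel; the four pegs are 90 degrees apart, with 62 mm free between two.
- pigment_pot_1: small cream pot with a black lid, 55 mm across, 52 mm tall, standing on the bench near the press; origin at the centre of its underside. Loose; leave it alone.
- pigment_pot_2: small blue-grey pot with a pale lid, 55 mm across, 64 mm tall; origin at the centre of its underside. Loose; leave it alone.
- pigment_pot_3: small tan pot with a red lid, 55 mm across, 76 mm tall; origin at the centre of its underside. Loose; leave it alone.
- beaker: pale grey mixing beaker, 81 mm across, 92 mm tall; origin at the centre of its underside. Loose; leave it alone.
- cast_piece_1: white plaster block, 52 x 72 x 34 mm; origin at the centre of its underside. Loose; leave it alone.
- brush_flat: flat brush with a wooden handle lying on the bench, 54 x 223 x 14 mm, its length along its own y; origin at the centre of its underside. Loose; leave it alone.
- tape_roll: roll of tape lying flat, 109 mm across, 24 mm high; origin at the centre of its underside. Loose; leave it alone.

How it is judged:
By the outcome, as a careful person would: the job done as asked, in the order asked, and still so for the second after the job is handed in, with the robot touching nothing.
It also fails if it takes over 58 s, if anything falls off the work surface, if the arm or the gripper's body presses on something with over 40 N, if the wrist force passes 120 N, or if a joint passes its speed limit or range.

### The arm

A 6-joint arm with a two-finger parallel gripper is mounted at the origin on a cart in front of the work surface, level with it; the furniture and walls round the work are solid. World frame = base frame: x ahead of the robot, y to its left, z up, the work surface at z = 0. Lengths are in m, angles in rad, forces in N, time in s.
With the tool pointing down it reaches from about 0.275 to 0.75 m from the base axis. Payload 10.2 kg.
Tool frame: the origin (TCP) lies between the finger pads; the fingertips stand 14 mm ahead of it and the grasp point (between the pads) lies 5 mm behind it (ctrl.tip_extent is the distance from the TCP to the fingertips, in m); z points along the fingers, y is the line along which they close (so a half turn about z gives the same grasp; the last joint's range is limited). The gripper opens to 88 mm and grips with 3 to 60 N. Pads are 18 mm wide; open, the fingers measure 123 mm over their backs; the gripper's body (75 mm by 187 mm) begins 45 mm behind the grasp point.
Start: joints at [0.969, 0.313, 1.498, -0, 1.331, -0.223], TCP at [0.194, 0.488, 0.253] pointing down, gripper open.
Joint ranges: [-2.94, 2.94], [-0.97, 2.17], [0.19, 2.56], [-1.23, 4.37], [0.02, 3.11], [-2.88, 2.88]. Speed limits (rad/s): [2.39, 2.39, 3.01, 3.14, 3.14, 3.14].

### API

Orientations are given as [roll, pitch, yaw] about the fixed x, y, z axes, in that order (R = Rz(yaw) Ry(pitch) Rx(roll)).
In Python, from bench import ctrl, optics, ticket, telemetry gives the robot as it stands. Calls block until the motion is done:
- ctrl.goto(position, orientation): joint-space move of the TCP to a pose.
- ctrl.move_straight(position, attitude=None, speed=0.15): straight line of the TCP; attitude=None keeps the orientation; speed is the mean speed in m/s.
- ctrl.movej(angles): joint-space move.
- ctrl.grip(opening, grip_force=None): opening from 0.0 (shut) to 1.0 (fully open); grip_force is the grip in N (None keeps the last); returns when the fingers have stopped.
- ctrl.wait(seconds).
- ctrl.ik(position, orientation): joint angles nearest the present ones, or None.
- optics.capture(name): name is "side" or "top"; returns (picture, depth): 420x560x3 uint8, blue, green, red; 420x560 float32, m along the optical axis (not along the pixel's ray), 0 where there is no reading.
- optics.camera_info(name): a dict with "fovy" (degrees; the focal length in pixels is half the picture's height over the tangent of half this angle, whatever the lens; pixels are square), "cx", "cy" (the principal point, pixels), "position" and "orientation" of the camera in the world. Camera axes: x right, y down, z forward; pixel columns grow to the right and rows downward; lengths in m; the calibration is good to about 2 mm. A picture is of the moment at which its call begins. camera_info takes no time and is no camera call.
A pose or a line that the arm cannot do raises ctrl.MotionError and nothing moves.
- ticket.finish_job(): hands the job in; it is judged then, once.
Readings, each from a call of its own:
- telemetry.current_time(): time.
- telemetry.current_joints(): joint angles.
- telemetry.current_joint_velocities(): joint speeds.
- telemetry.current_joint_efforts(): joint torques, N m.
- telemetry.current_eef_pos(): TCP position.
- telemetry.current_ee_rot(): TCP orientation.
- telemetry.current_contact_force(): force on the tool from outside, world axes, zero at the start.
- telemetry.current_wrist_torque(): the same for the moment, N m.
- telemetry.current_finger_gap(): opening from 0.0 (shut) to 1.0 (fully open).
- telemetry.current_gripper_force(): force on a finger pad.
Only numpy, scipy, OpenCV 4.12 (cv2) and the standard library are available. Lean on these libraries where they do the work, as an engineer would, in place of code of your own. Each camera call takes 0.05 s, during which the arm holds its last target. There are 200 camera calls.

## Working session

There is one attempt and no reset: what is moved stays moved. The work goes in short steps, each a Python script; the robot and the scene stay as the last script left them, time stands still between calls to the robot, and variables do not carry over. Pictures are saved under pics/ and viewed, at most 10 in all, crops included, and the job is handed in when it is done.

```bash
ls; mkdir -p pics; cat > h.py <<'E'
import numpy as np, cv2
from scipy.spatial.transform import Rotation as R
from bench import ctrl, optics, ticket, telemetry
def cloud(name):
    im,d=optics.capture(name); c=optics.camera_info(name)
    f=210/np.tan(np.radians(c['fovy'])/2)
    v,u=np.mgrid[0:420,0:560]
    p=np.dstack([(u-c['cx'])/f*d,(v-c['cy'])/f*d,d])
    o=np.array(c['orientation'])
    M=R.from_euler('xyz',o).as_matrix() if o.shape==(3,) else (o if o.shape==(3,3) else R.from_quat(o).as_matrix())
    P=p@M.T+np.array(c['position']); P[d==0]=np.nan
    return im,P
E
python3 - <<'E'
from h import *
for n in ('top','side'):
    print(optics.camera_info(n)); im,P=cloud(n); cv2.imwrite(f'pics/{n}0.png',im); np.save(f'{n}0.npy',P)
print(telemetry.current_time())
E
```

```text
pics
{'fovy': 49.65143373018359, 'cx': 275.84423960587236, 'cy': 211.1245767739123, 'position': array([ 0.43545088, -0.01123952,  1.48001124]), 'orientation': array([-3.03300815e+00,  2.35527673e-03, -1.56722166e+00])}
{'fovy': 51.83101600180176, 'cx': 275.68042738350323, 'cy': 203.19087339954137, 'position': array([0.54736552, 0.95342349, 0.82534451]), 'orientation': array([-2.19625472,  0.00837819, -3.10970325])}
0.1
```

View pics/top0.png

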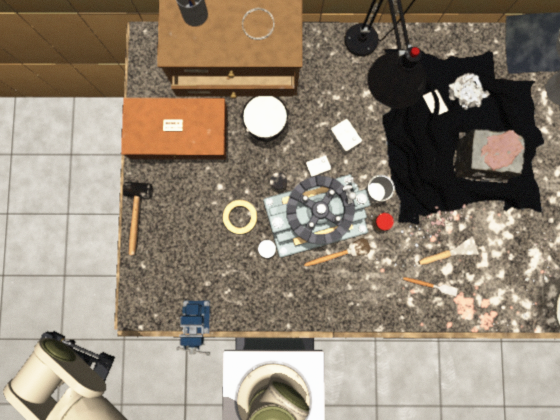

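View pics/side0.png

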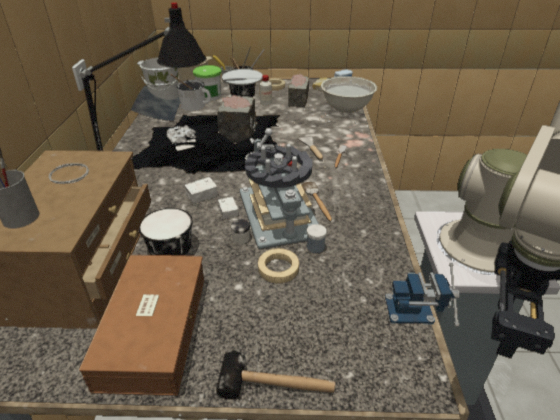

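The top view shows the press at about (320,210), turned slightly, with the pawl at about (350,190). I'll enlarge that area and extract the high points.

```bash
python3 - <<'E'
from h import *
a=cv2.imread('pics/top0.png')[160:265,255:395]; b=cv2.imread('pics/side0.png')[115:250,225:345]
cv2.imwrite('pics/c0.png',cv2.resize(a,None,fx=5,fy=5,interpolation=cv2.INTER_CUBIC))
cv2.imwrite('pics/s0.png',cv2.resize(b,None,fx=4.4,fy=4.4,interpolation=cv2.INTER_CUBIC))
P=np.load('top0.npy')
z=P[...,2]; m=np.zeros(z.shape,bool); m[160:265,255:395]=True
mm=(m&(z>.200)).astype(np.uint8)
n,l=cv2.connectedComponents(mm,connectivity=8)
for i in range(1,n):
    q=P[l==i]; v,u=np.nonzero(l==i)
    if len(q)>2: print(i,len(q),'px',u.mean().round(1),v.mean().round(1),'xyz',np.median(q,0).round(4),'zmax',q[:,2].max().round(4))
rim=m&(z>.18)&(z<.2); q=P[rim]
c,r=cv2.minEnclosingCircle(q[:,:2].astype(np.float32)); print('rim circ',c,r,np.median(q[:,2]))
E
```

```text
1 175 px 349.8 189.2 xyz [ 0.6379 -0.2131  0.2145] zmax 0.2571
3 26 px 330.5 192.6 xyz [ 0.6257 -0.1613  0.2211] zmax 0.2251
4 24 px 304.1 198.7 xyz [ 0.6073 -0.0866  0.2204] zmax 0.2275
7 65 px 320.4 208.7 xyz [ 0.5804 -0.1323  0.2098] zmax 0.2155
9 22 px 337.1 218.9 xyz [ 0.5514 -0.1779  0.2215] zmax 0.2286
10 23 px 310.2 224.9 xyz [ 0.5342 -0.1032  0.2209] zmax 0.2271
rim circ (0.5864205360412598, -0.1395055651664734) 0.10577607899904251 0.18640796897733636
```

View pics/c0.png

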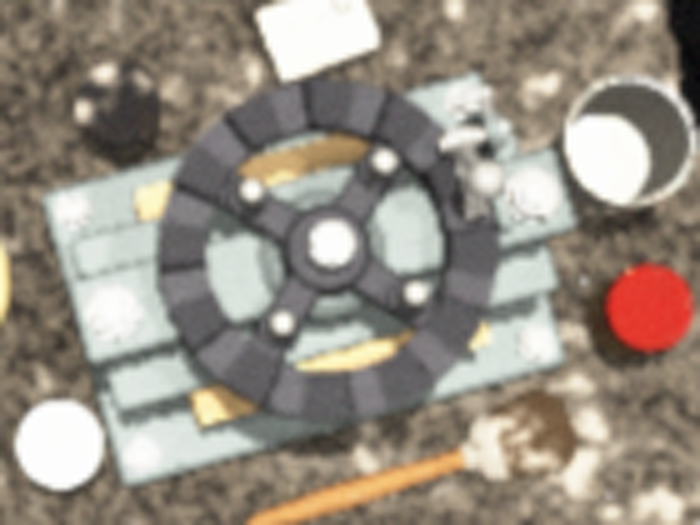

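View pics/s0.png

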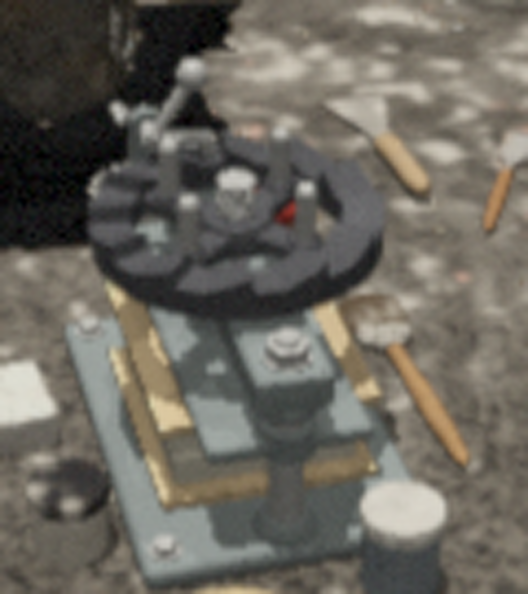

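```bash
cat >> h.py <<'E'
def ray(name,u,v,z):
    c=optics.camera_info(name); f=210/np.tan(np.radians(c['fovy'])/2)
    d=R.from_euler('xyz',c['orientation']).apply([(u-c['cx'])/f,(v-c['cy'])/f,1]); p=np.array(c['position'])
    return p+d*(z-p[2])/d[2]
def pegs(P):
    z=P[...,2]; m=np.zeros(z.shape,bool); m[160:265,255:395]=True
    n,l=cv2.connectedComponents((m&(z>.200)).astype(np.uint8),connectivity=8)
    out=[]
    for i in range(1,n):
        q=P[l==i]
        if 12<len(q)<50:
            t=q[q[:,2]>.212]
            if len(t)>5: out.append(np.median(t,0))
    return np.array(out)
E
python3 - <<'E'
from h import *
P=np.load('top0.npy'); S=np.load('side0.npy')
g=pegs(P); c=g.mean(0); print('pegs',g.round(4),'c',c.round(4)); d=g-c
print('rad',np.hypot(d[:,0],d[:,1]).round(4),'ang mod90',np.mod(np.degrees(np.arctan2(d[:,1],d[:,0])),90).round(2))
print('screw ray',ray('top',321.2,208.6,.212))
b=ray('top',352.4,195.6,.252); print('ball',b, ray('side',225+191/4.4,115+71/4.4,.244))
v=b-c; print('ball r',np.hypot(v[0],v[1]),'yaw est',np.arctan2(v[1],v[0])-np.arctan2(-87,8.2))
# base
corn=[ray('top',255+x/5,160+y/5,.02) for x,y in [(125,485),(565,362),(45,200)]]
print('base edges',np.linalg.norm(corn[1]-corn[0]),[ (corn[i]-corn[0]).round(4) for i in (1,2)])
m=(P[...,2]>.008)&(P[...,2]<.05); m[:165]=0;m[262:]=0;m[:,:262]=0;m[:,372:]=0
k=cv2.getStructuringElement(cv2.MORPH_ELLIPSE,(3,3))
n,l,s,_=cv2.connectedComponentsWithStats(m.astype(np.uint8)); print(s[:,4])
print('start',telemetry.current_ee_rot(),telemetry.current_contact_force())
for i in range(1,n):
    if s[i,4]>150:
        q=P[l==i][:,:2].astype(np.float32); print(cv2.minAreaRect(q))
E
```

```text
pegs [[ 0.6268 -0.1617  0.2219]
 [ 0.6095 -0.0866  0.2212]
 [ 0.5514 -0.178   0.2218]
 [ 0.5344 -0.1043  0.222 ]] c [ 0.5805 -0.1327  0.2217]
rad [0.0546 0.0544 0.0539 0.0541] ang mod90 [57.86 57.86 57.31 58.45]
screw ray [ 0.5812311  -0.13522359  0.212     ]
ball [ 0.61264089 -0.21673683  0.252     ] [ 0.61135257 -0.21815934  0.244     ]
ball r 0.09000718765591018 yaw est 0.27082496567481806
base edges 0.29394218410751 [array([ 0.0798, -0.2829,  0.    ]), array([0.1838, 0.0524, 0.    ])]
[233270      2    215      1      1      1      1      1      1      1
      1      1      8      1      1     90      1     28      4      1
      1      1      1      3      1      1      1      1      5     28
      2      1      1     22      8      3    266      2      3     12
      1    799      1      1    396      1      1      1      1      1
      1      1      2]
start [-3.14051630e+00 -2.39797378e-04  2.76280353e+00] [ 0.53466282 -0.93825378  0.41347666]
((0.7379700541496277, -0.14455384016036987), (0.04206213355064392, 0.06887414306402206), 21.355947494506836)
((0.634194016456604, -0.005451194941997528), (0.05339717119932175, 0.11208715289831161), 40.358097076416016)
((0.5078458786010742, -0.151621475815773), (0.08057841658592224, 0.3052881956100464), 8.927430152893066)
((0.46304383873939514, -0.21662801504135132), (0.05237960070371628, 0.18564359843730927), 15.869378089904785)
```

```bash
cat >> h.py <<'E'
C=np.array([.5805,-.1335]); YAW=.273
def W(x,y,tip):  # press coords mm, tip height mm -> TCP world
    c,s=np.cos(YAW),np.sin(YAW)
    return np.array([C[0]+(c*x-s*y)/1e3,C[1]+(s*x+c*y)/1e3,(tip+14)/1e3])
E
python3 - <<'E'
from h import *
for a in (0,np.pi):
  for nm,p in dict(near=W(-28,-87,232),nearup=W(-28,-87,290),thru=W(36,-87,232),up=W(36,-87,300),far=W(100,-87,232),farup=W(100,-87,290)).items():
    q=ctrl.ik(p,[np.pi,0,YAW+a]); print(a,nm,p.round(3),None if q is None else np.round(q,2))
  # peg near-left: mid angle
for k in range(4):
  am=1.010+k*np.pi/2+.265
  for h in (0,np.pi):
    q=ctrl.ik([C[0]+.054*np.cos(am),C[1]+.054*np.sin(am),.221],[np.pi,0,am+np.pi/2+h]); print('peg',k,h,None if q is None else np.round(q,2))
E
```

```text
0 near [ 0.577 -0.225  0.246] [-0.56  0.53  1.2  -0.    1.41  0.74]
0 nearup [ 0.577 -0.225  0.304] [-0.56  0.5   1.09 -0.    1.55  0.74]
0 thru [ 0.639 -0.208  0.246] [-0.49  0.66  0.99 -0.    1.49  0.81]
0 up [ 0.639 -0.208  0.314] [-0.49  0.64  0.85 -0.    1.65  0.81]
0 far [ 0.7   -0.19   0.246] [-0.43  0.81  0.72 -0.    1.61  0.87]
0 farup [ 0.7   -0.19   0.304] [-0.43  0.81  0.58 -0.    1.75  0.87]
3.141592653589793 near [ 0.577 -0.225  0.246] [-0.56  0.53  1.2   0.    1.41 -2.4 ]
3.141592653589793 nearup [ 0.577 -0.225  0.304] [-0.56  0.5   1.09  0.    1.55 -2.4 ]
3.141592653589793 thru [ 0.639 -0.208  0.246] [-0.49  0.66  0.99  0.    1.49 -2.33]
3.141592653589793 up [ 0.639 -0.208  0.314] [-0.49  0.64  0.85  0.    1.65 -2.33]
3.141592653589793 far [ 0.7   -0.19   0.246] [-0.43  0.81  0.72  0.    1.61 -2.27]
3.141592653589793 farup [ 0.7   -0.19   0.304] [-0.43  0.81  0.58  0.    1.75 -2.27]
peg 0 0 [-0.33  0.51  1.3   0.    1.34 -1.61]
peg 0 3.141592653589793 [-0.33  0.51  1.3  -0.    1.34  1.54]
peg 1 0 None
peg 1 3.141592653589793 [-0.44  0.38  1.5   0.    1.27 -0.14]
peg 2 0 [-0.51  0.49  1.32 -0.    1.33  1.35]
peg 2 3.141592653589793 [-0.51  0.49  1.32  0.    1.33 -1.79]
peg 3 0 [-0.41  0.62  1.12  0.    1.4  -0.12]
peg 3 3.141592653589793 None
```

```bash
python3 - <<'E'
from h import *
T=telemetry
ctrl.grip(0.0)
o=[np.pi,0,YAW]
p=np.array(T.current_eef_pos()); p[2]=.36; 
ctrl.goto(W(-30,-87,320),o)
print(T.current_time(),T.current_contact_force().round(2))
ctrl.move_straight(W(-30,-87,233),speed=.12)
for x in (-16,-8,4,16,28,36):
    ctrl.move_straight(W(x,-87,233),speed=.06); print(x,np.round(T.current_contact_force(),2),np.round(T.current_eef_pos()-W(x,-87,233),4))
ctrl.wait(.4)
im,P=cloud('top'); cv2.imwrite('pics/top1.png',im); 
ctrl.move_straight(W(36,-87,310),speed=.15)
print(T.current_time(),T.current_contact_force().round(2))
im,_=cloud('side'); 
cv2.imwrite('pics/side1.png',cv2.resize(im[95:215,215:355],None,fx=5,fy=5,interpolation=cv2.INTER_CUBIC))
E
```

```text
4.2583 [ 0.19  0.06 -0.1 ]
-16 [-0.25 -1.46 -0.83] [0.0002 0.0001 0.0001]
-8 [ 0.3   0.7  -0.11] [ 0.     -0.     -0.0001]
4 [-0.11 -0.37 -0.09] [ 0.      0.0001 -0.0002]
16 [ 0.33  0.81 -0.43] [-0.0001  0.     -0.0002]
28 [ 0.56 -0.27  0.66] [-0.0001  0.     -0.0002]
36 [ 0.77  0.12 -0.27] [-0.0001 -0.     -0.0001]
8.25 [-0.08 -0.15 -1.11]
```

View pics/side1.png

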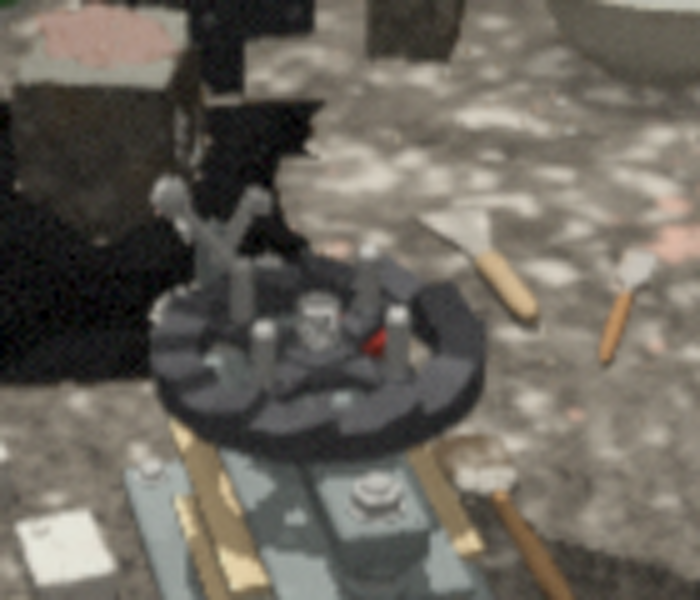

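The ball is now on the far side at crop (170,195) and the nose stands up at (258,200), so the pawl is thrown over. Next I'll push the near-left peg.

```bash
cat >> h.py <<'E'
am=1.010+np.pi/2+.265
def Q(r,t,tip): return np.array([C[0]+(r*np.cos(am)-t*np.sin(am))/1e3,C[1]+(r*np.sin(am)+t*np.cos(am))/1e3,(tip+14)/1e3])
oq=[np.pi,0,(am+1.5*np.pi+np.pi)%(2*np.pi)-np.pi]
def meas():
    P=cloud('top')[1]; g=pegs(P); d=g[:,:2]-C; a=np.arctan2(d[:,1],d[:,0]); r=np.hypot(d[:,0],d[:,1])
    a=a[abs(r-.054)<.004]; print('rot since start',(np.mod(a-1.010+.3,np.pi/2)-.3).round(3))
E
python3 - <<'E'
from h import *
T=telemetry
ctrl.goto(Q(53,-44,300),oq)
ctrl.move_straight(Q(53,-44,207),speed=.15)
for t in (-34,-26,-18,-10,-3):
    ctrl.move_straight(Q(53,t,207),speed=.04); print(t,np.round(T.current_contact_force(),2),np.round(T.current_eef_pos()-Q(53,t,207),4))
ctrl.move_straight(Q(53,-11,207),speed=.08)
ctrl.move_straight(Q(53,-11,300),speed=.2)
ctrl.goto(W(-200,150,330),oq); meas()
print(T.current_time())
E
```

```text
-34 [ 0.5   0.21 -0.42] [ 0.     -0.0003  0.0003]
-26 [ 0.51 -1.07  0.23] [-0.     -0.0003  0.    ]
-18 [-0.09  0.17 -0.16] [ 0.0001 -0.0002  0.    ]
-10 [ 0.25 -0.2   0.49] [ 0.     -0.0002  0.    ]
-3 [ 0.03 -0.07  0.03] [-0.0001 -0.0002 -0.    ]
rot since start [0.546 0.515 0.531 0.509]
13.4083
```

```bash
python3 - <<'E'
from h import *
T=telemetry
o=[np.pi,0,YAW]
ctrl.goto(W(104,-87,330),o)
ctrl.move_straight(W(104,-87,233),speed=.12)
for x in (90,80,72,66,60):
    ctrl.move_straight(W(x,-87,233),speed=.05); print(x,np.round(T.current_contact_force(),2))
ctrl.wait(.4)
ctrl.move_straight(W(64,-87,233),speed=.08)
ctrl.move_straight(W(64,-87,320),speed=.15)
ctrl.goto(W(-200,150,330),oq); meas()
print(T.current_time(),T.current_contact_force().round(2))
a,_=cloud('side'); b,P=cloud('top')
A=cv2.resize(a[115:215,230:330],(600,600),interpolation=cv2.INTER_CUBIC)
cv2.imwrite('pics/s2.png',A)
cv2.imwrite('pics/t2.png',cv2.resize(b[160:265,255:395],None,fx=5,fy=5,interpolation=cv2.INTER_CUBIC))
E
```

```text
90 [-0.67 -0.4  -0.03]
80 [ 0.25 -0.36  0.85]
72 [-1.11  0.04  0.16]
66 [-0.    0.13 -0.59]
60 [-0.24 -0.43  0.36]
rot since start [0.535 0.541 0.534 0.511]
20.1917 [-0.38 -0.2  -0.18]
```

View pics/s2.png

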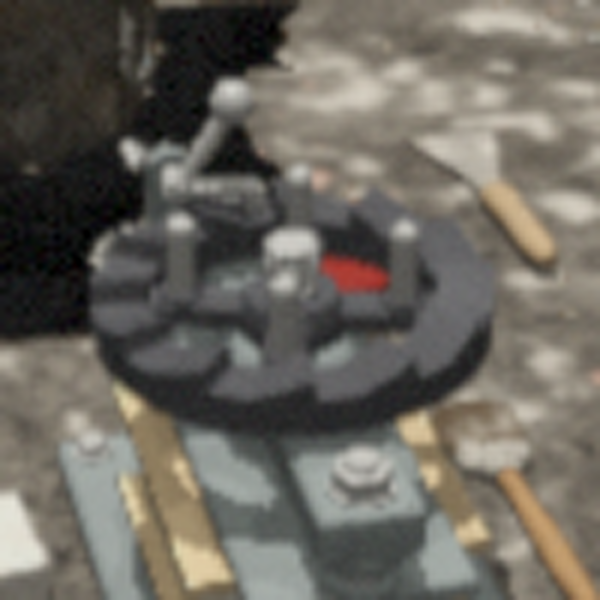

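View pics/t2.png

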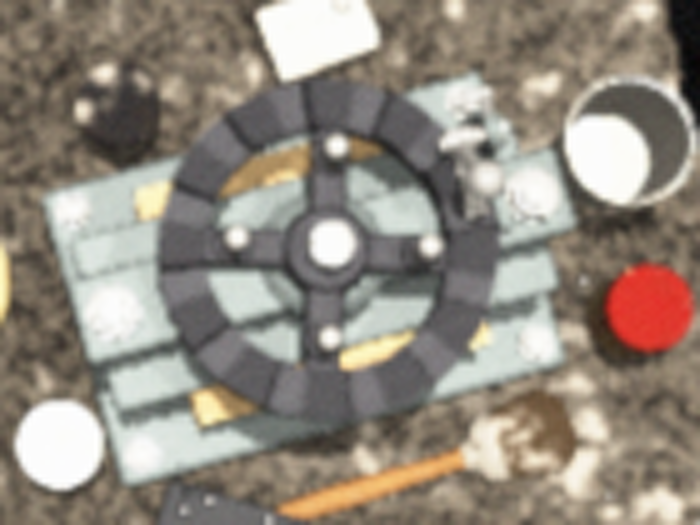

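The ball is at crop (487,180), against (487,178) at the start, and it matches in the side view too, so the pawl looks home. I'll do a sub-pixel check before handing in.

```bash
python3 - <<'E'
from h import *
ok=True
for n,(u,v) in dict(side=(268,131),top=(352,195)).items():
    g=lambda i:cv2.resize(cv2.cvtColor(i,cv2.COLOR_BGR2GRAY),None,fx=8,fy=8,interpolation=cv2.INTER_CUBIC)
    a=g(cv2.imread(f'pics/{n}0.png')); b=g(optics.capture(n)[0])
    t=a[8*v-40:8*v+48,8*u-40:8*u+48]; s=b[8*v-120:8*v+128,8*u-120:8*u+128]
    _,m,_,l=cv2.minMaxLoc(cv2.matchTemplate(s,t,cv2.TM_CCOEFF_NORMED)); d=((l[0]-80)/8,(l[1]-80)/8); print(n,m,d)
    ok&=np.hypot(*d)<.6
    # other things moved?
meas()
if ok: print(ticket.finish_job())
E
```

```text
side 0.9979658126831055 (0.0, 0.0)
top 0.9990381598472595 (0.0, 0.0)
rot since start [0.545 0.538 0.532 0.509]
the job is handed in; nothing more can be done
None
```

The press is eased by one notch: the wheel turned about 0.53 rad anticlockwise, and the pawl is back home with its ball exactly where it started in both camera views. The things round the press look undisturbed in the pictures, and the job is handed in.

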